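# Slide the scrubber holder into its rail and pin the retaining cover over the mouth

### The arm

A 6-joint arm with a two-finger parallel gripper is mounted at the origin on the work surface. World frame = base frame: x ahead of the robot, y to its left, z up, the work surface at z = 0. Lengths are in m, angles in rad, forces in N, time in s.
With the tool pointing down it reaches from about 0.25 to 0.775 m from the base axis. Payload 4 kg.
Tool frame: the origin (TCP) lies midway between the tips of the shut fingers; the grasp point (between the pads) lies 19 mm behind it; z points along the fingers, y is the line along which they close (so a half turn about z gives the same grasp; the last joint's range is limited). The gripper opens to 94 mm and grips with 3 to 60 N. Pads are 16 mm wide; open, the fingers measure 119 mm over their backs; the gripper's body (75 mm by 177 mm) begins 78 mm behind the grasp point.
Start: joints at [-1.362, 0.087, 1.371, -0, 1.684, -0.103], TCP at [0.169, -0.524, 0.206] pointing down, gripper open.
Joint ranges: [-3.1, 3.1], [-0.76, 2.03], [0.27, 2.55], [-1.08, 4.22], [0.17, 2.65], [-2.57, 2.57]. Speed limits (rad/s): [2.79, 2.79, 3.14, 3.14, 3.14, 3.14].

### API

Orientations are given as [roll, pitch, yaw] about the fixed x, y, z axes, in that order (R = Rz(yaw) Ry(pitch) Rx(roll)).
In Python, from bench import sensors, eyes, job gives the robot as it stands.
- The arm moves only by the tool arm_command, never from a script. Its argument "series" is a list of rows, each a list of 7 numbers: the opening, from 0 (shut) to 1 (fully open), then the shift along the tool's x, y, z in cm, then the turn, a rotation vector about the tool's x, y, z in rad. In form: [[fingers, dx, dy, dz, wx, wy, wz], ...]. A call has 1 to 20 rows; each row shifts and turns the commanded pose from where the row before left it, along the tool's axes as they then stand; what a row does not reach is not made up. A row lasts 1/10 s, in which the tool goes at most 50 mm and 8.59 degrees, less where a joint would pass 70% of its speed; a pose out of reach is approached as far as the arm can. A call with a gripper value outside its range is refused whole. The fingers move at their own pace and stop on an object; the grip force is fixed at half the most. Time passes only in rows, so rows that do not move let the fingers close. It gives the time, the measured TCP pose, the force and the opening at its end, in the units of the state.
- sensors.get_obs(): the state, without advancing time (a new reading comes with each control period).
- eyes.snapshot(name): name is "scene" or "top"; returns the picture (480x640x3 uint8, blue, green, red); there is no depth.
- eyes.get_calibration(name): a dict with "mtx" (3x3 intrinsics, pixels), "k1" (the pictures are not rectified: a ray, as slopes to the right and down, at radius r is drawn at 1 + k1 r^2 times it, then the intrinsics apply), "R" (3x3) and "t" (3): a world point X has camera coordinates R X + t. Camera axes: x right, y down, z forward; pixel columns grow to the right and rows downward; lengths in m; the calibration is good to about 2 mm. A picture is of the moment at which its call begins. get_calibration takes no time and is no camera call.
- job.close_job(): hands the job in, once; it reports no verdict.
The state is a dict: "time": time; "joint_positions": joint angles; "qvel": joint speeds; "joint_torque": joint torques, N m; "tool_pos": TCP position; "ee_rot": TCP orientation; "wrist_force": force on the tool from outside, world axes, zero at the start; "wrist_torque": the same for the moment, N m; "width": finger opening in m.
Only numpy, scipy, OpenCV 4.12 (cv2) and the standard library are available. Lean on these libraries where they do the work, as an engineer would, in place of code of your own. Each camera call takes 0.05 s, during which the arm holds its last target. There are 200 camera calls.

### The job

Fit the footed steel scrubber holder to its rail: bring its foot in at the rail's open end (the lips let it in nowhere else) and slide it fully home against the end stop. Then lower the flat cover level over the two studs at the mouth, so that it lies flush on the rail and keeps the holder from sliding out again. Leave everything else standing where it is.

Things in the scene. Friction and masses are not known exactly. Their poses are not given: they have to be found in the camera images.
- rail: Fixed aluminium slide rail, 200 mm long; place and yaw vary. Origin: centre of its underside; +x from open mouth to closed end. Floor plate 6 mm thick, x -100 to 100. Channel x -55 to 95: inside 48 mm wide, z 6 to 16, roofed by two 4 mm lips (top z 20) with a 28 mm slot between them. End stop: inner face x = 95, top z 30.
- mouth (a point): Middle of the open mouth on the channel floor: (-55, 0, 6) mm in the rail's frame, axes as the rail's. Before it (rail x -100 to -55) the floor plate goes on as an open porch, 78 mm wide, with lead-in cheeks on both sides (top z 18) from rail x -83, where they are about 69 mm apart, narrowing to the channel's width at the mouth.
- home (a point): Where the holder's origin lies when fully home: (50, 0, 6) mm in the rail's frame, axes as the rail's. The holder has 2 mm of play on each side in the channel and 4 mm in height.
- studs (a point): Midway between the two studs, at the height of the top of the lips and wings: (-28, 0, 20) mm in the rail's frame, axes as the rail's; the cover's origin comes here. The steel studs stand at y = +-41 on 20 mm high wings (rail x -53 to -3, y +-30 to +-54): 8 mm thick, tops 16 mm above the wings, the upper 7 mm tapered.
- holder: Loose stainless scrubber holder, 0.18 to 0.36 kg, upright: open box with rows of small dark holes, on a neck and flat foot. Origin: centre of foot's underside; x along its length. Foot 90 x 44 x 6 mm; neck 80 x 20, z 6 to 17; box 86 (x) x 54 (y), z 17 to 95, walls 3. Same after a half turn; goes in either way round. Grip across the 54 mm, high enough for the fingers to pass over the studs.
- cover: Loose flat grey plastic cover, about 0.09 kg, lying flat: plate 46 (x) x 110 (y) x 6 mm with two 11 mm through holes at y = +-41 and an upright grip fin in the middle, 36 mm long (x), 12 mm thick (y), top at z 52. Origin: centre of the plate's underside. Goes on either way round, its y axis across the rail.
- turntable: Bystander: fixed black plastic turntable, 250 mm across, 30 mm high with its rim, carrying two bottles. Origin: centre of its underside. It and the crate swap sides.
- crate: Bystander: fixed white open crate 150 x 210 x 90 mm with bottles up to 190 mm tall in it. Origin: centre of its underside.
- yellow_bottle: Bystander on the turntable: closed lemon-yellow bottle, 68 mm across, 190 mm tall. Origin: centre of its underside.
- glass_bottle: Bystander on the turntable: glass bottle with a flip-top lid, 62 mm across, 184 mm tall. Origin: centre of its underside.
- pumice: Bystander beside the rail: pumice block in a clear plastic case, 95 (x) x 55 (y) x 36 mm. Origin: centre of its underside.
- jar: Bystander in front of the rail's porch: tall glass storage jar with a steel lid, 56 mm across, 150 mm tall. Origin: centre of its underside.
- soap_box: Bystander near the cover: plain open steel soap box, flat-bottomed with no foot, 90 x 60 x 45 mm. Origin: centre of its underside.
- pot_brush: Bystander near the holder: round pot brush standing on its bristles, 64 mm across, 62 mm tall. Origin: centre of its underside.
There are look-alikes about, which are no part of the job. What is shaped like the holder but orange is not meant.

How it is judged:
On the way, in this order (a step that is already met when the one before it is completed fails the run):
1. the holder is in the rail, fully home against the end stop (x of holder in the frame of home between -0.004 and 0.003 m and y of holder in the frame of home between -0.0035 and 0.0035 m and z of holder in the frame of home between -0.002 and 0.003 m and angle between the x axis of holder and the x axis of rail, either way round below 0.08 rad and angle between holder's own z axis and vertical below 0.06 rad), for 0.2 s.
2. the cover lies flush over both studs with the holder still home (all of step 1 and z of cover in the frame of studs between -0.002 and 0.002 m and horizontal distance between cover and studs below 0.0035 m and angle between the y axis of cover and the y axis of rail, either way round below 0.08 rad and angle between cover's own z axis and vertical below 0.05 rad), for 0.2 s.
At the end, for the whole second after the job is handed in: Holder in the channel at home: x -4 to +3 mm, y 3.5 mm, z -2 to +3 mm, in line within 0.08 rad, upright within 0.06 rad. Cover over both studs at studs: within 3.5 mm sideways, 2 mm in height, in line within 0.08 rad, level within 0.05 rad. Both at rest; bystanders in place (all of step 2 and linear speed of each of holder, cover below 0.02 m/s); the robot touches nothing.
It fails at once if one of the bottles on the turntable is moved more than 25 mm or tipped (distance of any of yellow_bottle, glass_bottle from where it was at the start of the episode above 0.025 m or angle between any of yellow_bottle, glass_bottle's own z axis and vertical above 0.4 rad).
It fails at once if one of the pumice case and the jar is moved more than 25 mm or tipped (distance of any of pumice, jar from where it was at the start of the episode above 0.025 m or angle between any of pumice, jar's own z axis and vertical above 0.4 rad).
It fails at once if one of the soap box and the pot brush is moved more than 25 mm or tipped (distance of any of soap_box, pot_brush from where it was at the start of the episode above 0.025 m or angle between any of soap_box, pot_brush's own z axis and vertical above 0.4 rad).
It also fails if it takes over 69 s, if anything falls off the work surface, if the arm or the gripper's body presses on something with over 40 N, if the wrist force passes 120 N, or if a joint passes its speed limit or range.

## Working session

There is one attempt and no reset: what is moved stays moved. The work goes in short steps, Python scripts to look and compute and a tool call to move; the robot and the scene stay as the last step left them, time stands still between calls to the robot, and variables do not carry over. Pictures are saved under pics/ and viewed, on a budget of 10 in all, crops included, one or two more only if the job needs it, and the job is handed in when it is done.

Besides the shell and the picture viewer there is one more tool, called after "Request:" as a command line: name --pt "numbers of a row" for each row, then --argument value for the rest. arm_command: Moves the arm, as the interface text tells. Its arguments: {"type":"object","properties":{"series":{"type":"array","items":{"type":"array","items":{"type":"number"}}}},"required":["series"]}

```bash
mkdir -p pics; ls
python3 - <<'E'
from bench import sensors, eyes
import cv2
for n in("scene","top"):
    cv2.imwrite(f"pics/{n}0.png",eyes.snapshot(n)); c=eyes.get_calibration(n); print(n,c)
print(sensors.get_obs())
E
```

```text
pics
scene {'mtx': array([[611.11938983,   0.        , 327.91563823],
       [  0.        , 611.11938983, 241.94330596],
       [  0.        ,   0.        ,   1.        ]]), 'k1': -0.06689090681614762, 'R': array([[ 0.76682222,  0.64168638, -0.014909  ],
       [ 0.4742883 , -0.58212442, -0.66044058],
       [-0.43247462,  0.49936935, -0.75073028]]), 't': array([-0.32931487, -0.21826102,  1.68397772])}
top {'mtx': array([[612.58360275,   0.        , 332.29701262],
       [  0.        , 612.58360275, 239.88626851],
       [  0.        ,   0.        ,   1.        ]]), 'k1': -0.15048056116130645, 'R': array([[-0.01683804, -0.99983231, -0.00720007],
       [-0.9934077 ,  0.01754563, -0.11328413],
       [ 0.11339146,  0.00524512, -0.99353654]]), 't': array([-0.06122778,  0.48305236,  1.66180301])}
{'time': 0.1, 'joint_positions': array([-1.36212762e+00,  8.78626143e-02,  1.37207957e+00,  2.91676482e-05,
        1.68358403e+00, -1.03093465e-01]), 'qvel': array([ 0.0005972 , -0.00142709, -0.00268577,  0.00054563, -0.00104793,
       -0.00059488]), 'joint_torque': array([ 2.71519311e-03, -3.41253054e+01, -3.03300726e+01,  7.20155588e-02,
        3.04091640e-02, -9.78704315e-05]), 'tool_pos': array([ 0.16861328, -0.5230098 ,  0.20444326]), 'ee_rot': array([-3.13967234e+00, -2.27818912e-04,  3.11765208e-01]), 'wrist_force': array([ 0.30420104, -0.76246226,  0.18559093]), 'wrist_torque': array([ 0.01002899, -0.033131  ,  0.06033597]), 'width': 0.09387137562686285}
```

View pics/top0.png

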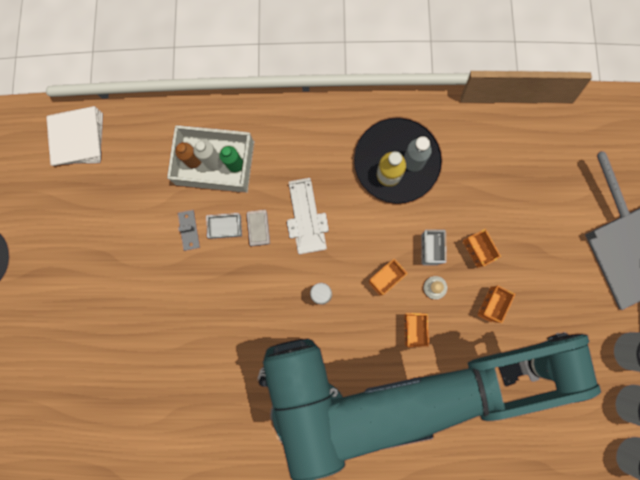

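View pics/scene0.png

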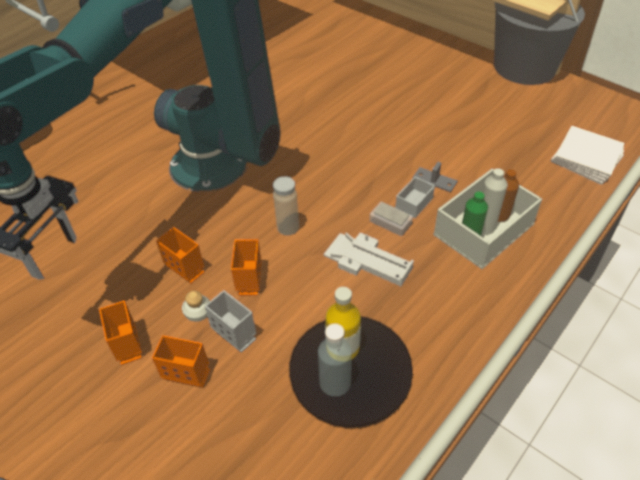

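The top view shows the rail around (307,216) with its porch at the lower end (312,247), the steel holder at (434,247), the cover at (188,230) and the jar at (320,294). The scene view agrees: rail (370,258), holder (231,320), cover (435,178).

```bash
cat > h.py <<'E'
import numpy as np, cv2
from bench import sensors, eyes
def crop(img,u,v,w,h,s):
    c=cv2.resize(img[v:v+h,u:u+w],None,fx=s,fy=s,interpolation=cv2.INTER_CUBIC)
    for x in range(u-u%10+10,u+w,10):
        cv2.line(c,(int((x-u+.5)*s),0),(int((x-u+.5)*s),6),(0,0,255),1)
        if x%20==0: cv2.putText(c,str(x),(int((x-u+.5)*s)-12,18),0,.4,(0,0,255),1)
    for y in range(v-v%10+10,v+h,10):
        cv2.line(c,(0,int((y-v+.5)*s)),(6,int((y-v+.5)*s)),(0,0,255),1)
        if y%20==0: cv2.putText(c,str(y),(8,int((y-v+.5)*s)+4),0,.4,(0,0,255),1)
    return c
def back(n,uv,z):
    c=eyes.get_calibration(n);K=c["mtx"];x,y=(uv[0]-K[0,2])/K[0,0],(uv[1]-K[1,2])/K[1,1]
    d=np.hypot(x,y);r=d
    for _ in range(20): r=d/(1+c["k1"]*r*r)
    f=r/d; D=c["R"].T@np.array([x*f,y*f,1]);C=-c["R"].T@c["t"]
    return C+D*(z-C[2])/D[2]
def proj(n,P):
    c=eyes.get_calibration(n);X=np.atleast_2d(P)@c["R"].T+c["t"];p=X[:,:2]/X[:,2:]
    p=p*(1+c["k1"]*(p**2).sum(1,keepdims=True));return p*c["mtx"][0,0]+c["mtx"][:2,2]
def rail(x,y,yaw,P):
    R=np.array([[np.cos(yaw),-np.sin(yaw),0],[np.sin(yaw),np.cos(yaw),0],[0,0,1]]);return np.atleast_2d(P)@R.T+[x,y,0]
E
python3 - <<'E'
from h import *
t=cv2.imread("pics/top0.png");s=cv2.imread("pics/scene0.png")
a=np.hstack([crop(t,265,172,80,100,5)[:500],crop(t,405,222,60,50,6)[:300].copy() if 0 else np.vstack([crop(t,408,222,66,50,6)[:300],crop(t,155,205,66,50,6)[:300]])[:500]])
cv2.imwrite("pics/c1.png",a[:600,:800]);print(a.shape)
E
```

```text
(500, 796, 3)
```

View pics/c1.png

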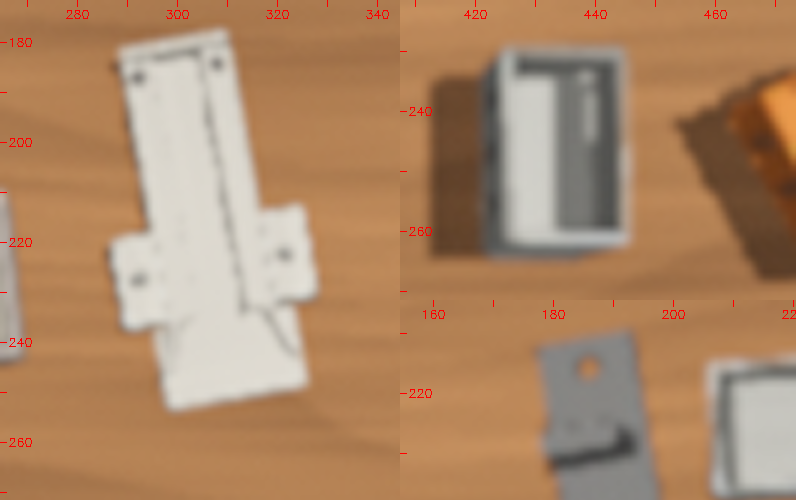

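Crop: rail porch corners (298.5,253.7) and (326.1,248.5), studs (292.3,227.3) and (321.5,222.5), stop corners (288.5,181.1) and (310.1,177.9). Holder rim corners (425,229.3), (445.5,229.3), (446,262.7), (424.2,262.7). The cover is cut off, so I'll view it along with the scene-camera crops.

Run:
```python
from h import *
t=cv2.imread("pics/top0.png");s=cv2.imread("pics/scene0.png")
a=np.vstack([np.hstack([crop(s,318,225,100,62,4.5)[:279,:450],crop(t,165,200,50,46,6)[:276].copy()[:279] if 0 else cv2.copyMakeBorder(crop(t,165,203,57,56,5)[:279,:285],0,0,0,0,0)]),
 np.hstack([crop(s,195,285,70,70,4.5)[:315],crop(s,400,155,84,63,5)[:315]])[:,:735]])
cv2.imwrite("pics/c2.png",a)
```

```text
(no output)
```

View pics/c2.png

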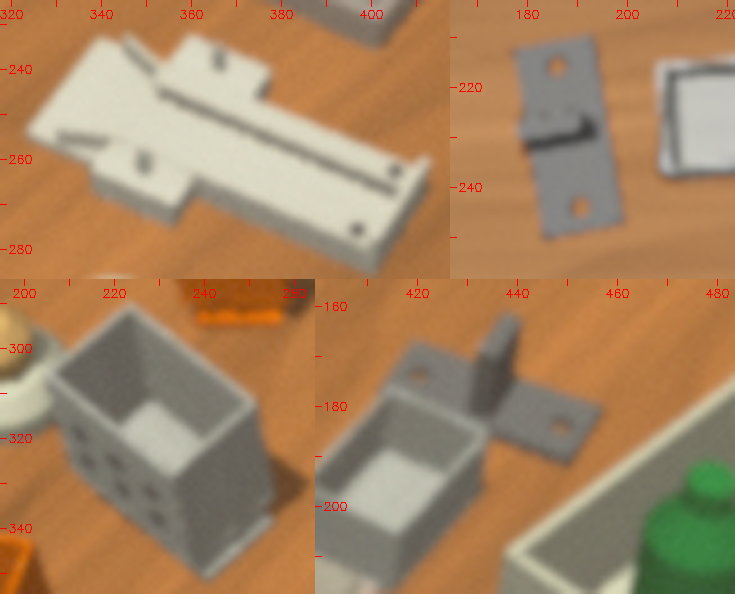

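Scene crop: rail porch corners (323.3,254.1) and (340.8,232.9), studs about (366.2,235.4) and (349.5,258). Cover hole centres are (448.5,183.5) and (420.5,172.9). In the top view they are (186.1,215.7) and (190.5,243.9).

```bash
cat > fit.py <<'E'
from h import *
from scipy.optimize import least_squares
D={"rail":([-.55,0,0],dict(top=[(-100,39,6,298.5,253.7),(-100,-39,6,326.1,248.5),(-28,41,36,292.3,227.3),(-28,-41,36,321.5,222.5),(-3,54,20,286.1,220.1),(-53,54,20,289.5,237.7),(-3,-54,20,325.1,212.9),(-53,-54,20,328.1,230.7)],
 scene=[(-100,-39,6,323.3,254.1),(-100,39,6,340.8,232.9),(-28,41,33,366.2,235.6),(-28,-41,33,349.5,258.5),(-53,54,20,360.4,232.3),(-3,54,20,377.5,240.5),(-53,-54,20,338,263),(-3,-54,20,355.7,270.7)])),
"holder":([.5,0,0],dict(top=[(43,27,95,425,229.3),(43,-27,95,445.5,229.3),(-43,-27,95,446,262.7),(-43,27,95,424.2,262.7)],
 scene=[(43,27,95,251.2,312.1),(-43,27,95,222.9,290.9),(43,-27,95,233.6,327.4),(-43,-27,95,206.1,305.4)])),
"cover":([.5,.3,-1.5],dict(top=[(-23,55,6,177.7,212.1),(23,55,6,192.9,209.9),(23,-55,6,199.3,246.9),(-23,-55,6,183.5,250.1),(0,41,6,186.1,215.7),(0,-41,6,190.5,243.9)],
 scene=[(-23,55,6,457.1,179.9),(23,55,6,450.1,191.7),(-23,-55,6,419.1,166.9),(0,41,6,448.5,183.5),(0,-41,6,420.5,172.9)]))}
for k,(x0,d) in D.items():
    for cams in (("top","scene"),("top",),("scene",)):
        f=lambda x:np.concatenate([(proj(c,rail(*x,np.array(d[c])[:,:3]/1e3))-np.array(d[c])[:,3:]).ravel() for c in cams])
        r=least_squares(f,[.5,0,0] if k!="cover" else x0,loss="soft_l1");print(k,cams,r.x.round(4),np.sqrt(np.mean(f(r.x)**2)).round(2),f(r.x).round(1) if len(cams)==2 else "")
for n,uv in(("jar",(320,293)),):print(n,back("top",uv,.15))
print("brush",back("top",(435,288),.05),"orange",back("top",(387,277),.09),"pumice",back("top",(258,228),.03),"yellow",back("top",(396,158),.19),"glass",back("top",(423,142),.184))
E
python3 fit.py
```

```text
rail ('top', 'scene') [0.5529 0.0019 0.1594] 0.71 [ 0.3 -0.3  0.3  0.   0.7 -0.4  0.8 -0.8  1.2 -0.3  0.8 -0.4  0.4  0.1
  0.6 -0.2  0.4 -0.9 -0.7 -0.8  0.5 -0.4  0.3 -0.4 -0.4 -0.8  0.8 -1.3
 -0.4 -1.7  0.7 -1. ]
rail ('top',) [0.5521 0.004  0.1671] 0.25 
rail ('scene',) [ 0.5544 -0.0009  0.153 ] 0.47 
holder ('top', 'scene') [ 0.4541 -0.344  -0.0151] 1.02 [ 0.4  0.2  0.   0.2  0.2 -1.   1.8 -0.9  1.3 -1.3  0.8 -2.  -0.4  0.5
 -1.7 -0.4]
holder ('top',) [ 0.4532 -0.3425 -0.0335] 0.58 
holder ('scene',) [ 0.4552 -0.3456 -0.0093] 1.07 
cover ('top', 'scene') [ 0.5201  0.3355 -1.4073] 0.59 [ 0.4  0.3  0.9 -0.4  0.4  0.5  0.3  0.2  0.6  0.   0.5  0.1  0.3 -0.2
  0.5 -1.6  0.6 -1.   0.6 -0.5  0.3 -0.3]
cover ('top',) [ 0.5205  0.337  -1.401 ] 0.24 
cover ('scene',) [ 0.5206  0.3324 -1.407 ] 0.37 
jar [ 0.33302775 -0.03676267  0.15      ]
brush [ 0.34337718 -0.34538216  0.05      ] orange [ 0.37365517 -0.21255295  0.09      ] pumice [0.51834356 0.135471   0.03      ] yellow [ 0.66960397 -0.23556272  0.19      ] glass [ 0.71231591 -0.3069919   0.184     ]
```

Request:
arm_command --pt "1 0 0 0 0 0 0.11" --pt "1 0 0 0 0 0 0.11" --pt "1 0 0 0 0 0 0.112" --pt "1 2.345 -1.54 0 0 0 0" --pt "1 2.345 -1.54 0 0 0 0" --pt "1 2.345 -1.54 0 0 0 0" --pt "1 2.345 -1.54 0 0 0 0" --pt "1 2.345 -1.54 0 0 0 0" --pt "1 2.345 -1.54 0 0 0 0" --pt "1 2.345 -1.54 0 0 0 0" --pt "1 2.345 -1.54 0 0 0 0" --pt "1 2.345 -1.54 0 0 0 0" --pt "1 2.345 -1.54 0 0 0 0" --pt "1 2.345 -1.54 0 0 0 0" --pt "1 2.345 -1.54 0 0 0 0" --pt "1 0 0 0 0 0 0" --pt "1 0 0 0 0 0 0"

```text
time: 1.8
tool_pos: [0.4537, -0.3441, 0.2048]
ee_rot: [-3.141, 0.002, -0.019]
wrist_force: [0.1, -0.3, 0.6]
width: 0.0938
```

Request:
arm_command --pt "1 0 0 2 0 0 0" --pt "1 0 0 2 0 0 0" --pt "1 0 0 2 0 0 0" --pt "1 0 0 2 0 0 0" --pt "1 0 0 2 0 0 0" --pt "1 0 0 2 0 0 0" --pt "1 0 0 2 0 0 0" --pt "1 0 0 1.5 0 0 0" --pt "1 0 0 0 0 0 0" --pt "0 0 0 0 0 0 0" --pt "0 0 0 0 0 0 0" --pt "0 0 0 0 0 0 0" --pt "0 0 0 0 0 0 0" --pt "0 0 0 0 0 0 0" --pt "0 0 0 0 0 0 0" --pt "0 0 0 0 0 0 0"

```text
time: 3.4
tool_pos: [0.4541, -0.3442, 0.051]
ee_rot: [-3.141, -0.001, -0.02]
wrist_force: [-0.6, 1.8, 2.9]
width: 0.0542
```

Request:
arm_command --pt "0 0 0 -2 0 0 0" --pt "0 0 0 -2 0 0 0" --pt "0 0 0 -2 0 0 0" --pt "0 0 0 -2 0 0 0" --pt "0 0 0 -2 0 0 0" --pt "0 0 0 -2 0 0 -0.09" --pt "0 0 0 0 0 0 -0.09" --pt "0 0.407 -3.257 0 0 0 0" --pt "0 0.407 -3.257 0 0 0 0" --pt "0 0.407 -3.257 0 0 0 0" --pt "0 0.407 -3.257 0 0 0 0" --pt "0 0.407 -3.257 0 0 0 0" --pt "0 0.407 -3.257 0 0 0 0" --pt "0 0.407 -3.257 0 0 0 0" --pt "0 0.407 -3.257 0 0 0 0" --pt "0 0.407 -3.257 0 0 0 0" --pt "0 0.407 -3.257 0 0 0 0" --pt "0 0 0 0 0 0 0" --pt "0 0 0 0 0 0 0"

```text
time: 5.3
tool_pos: [0.4417, -0.0161, 0.1698]
ee_rot: [3.141, 0.001, 0.162]
wrist_force: [0.8, -0.5, -3.4]
width: 0.0538
```

Request:
arm_command --pt "0 0 0 2 0 0 0" --pt "0 0 0 2 0 0 0" --pt "0 0 0 2 0 0 0" --pt "0 0 0 2 0 0 0" --pt "0 0 0 0.8 0 0 0" --pt "0 0 0 0 0 0 0" --pt "0 0 0 0 0 0 0"

```text
time: 6.0
tool_pos: [0.4427, -0.017, 0.0831]
ee_rot: [3.141, -0.001, 0.159]
wrist_force: [-0.4, 0.2, -2.9]
width: 0.0541
```

Run:
```python
from h import *
t=eyes.snapshot("top");s=eyes.snapshot("scene");o=sensors.get_obs();print(o["tool_pos"],o["ee_rot"])
a=np.hstack([crop(t,270,170,75,105,5),crop(s,290,190,105,105*1,4)[:420].copy() if 0 else cv2.copyMakeBorder(crop(s,300,195,100,105,4),0,105,0,0,0)])
cv2.imwrite("pics/c3.png",a)
cv2.imwrite("pics/top1.png",t);cv2.imwrite("pics/scene1.png",s)
```

```text
[ 0.44314371 -0.01685388  0.08377437] [ 3.14057914e+00 -2.32155582e-03  1.59355276e-01]
```

View pics/c3.png

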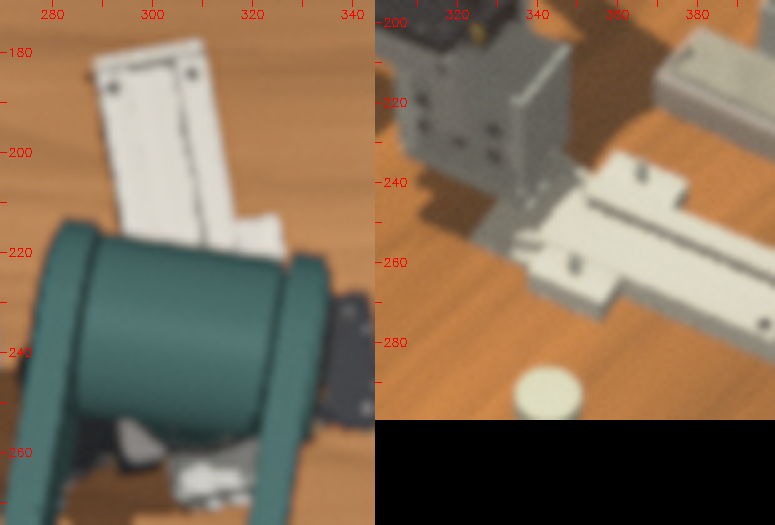

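Top view: the arm hides the holder, though the rail's far end shows. Scene: holder front rim corners are at about (348.5,205.5) and (334.5,219.5), with the foot above the porch. I'll compare this with the TCP prediction to get the scene-camera bias.

Run:
```python
from h import *
p=rail(.443,-.0168,.159,np.array([[43,27,95],[43,-27,95],[43,-27,17]])/1e3)+[0,0,.0325]
q=proj("scene",p);m=np.array([[348.5,205.5],[334.5,219.5],[337.5,244.3]]);print((m-q).round(1))
for a,b,z in zip(m,q,p[:,2]):print(((back("scene",a,z)-back("scene",b,z))*1e3).round(1))
```

```text
[[-0.7  0.5]
 [-2.8 -0.5]
 [ 0.1  1.2]]
[-0.3 -2.3  0. ]
[-5.7 -2.8  0. ]
[ 2.6 -2.7  0. ]
```

Request:
arm_command --pt "0 0 0 1.2 0 0 0" --pt "0 0 0 1.2 0 0 0" --pt "0 0 0 0 0 0 0" --pt "0 0 0 0 0 0 0"

```text
time: 6.5
tool_pos: [0.4415, -0.0162, 0.0577]
ee_rot: [-3.141, 0.002, 0.16]
wrist_force: [1.0, -0.7, -2.8]
width: 0.0534
```

Request:
arm_command --pt "0 0.5 0 0 0 0 0" --pt "0 0.5 0 0 0 0 0" --pt "0 0.5 0 0 0 0 0" --pt "0 0.5 0 0 0 0 0" --pt "0 0.5 0 0 0 0 0" --pt "0 0 0 0 0 0 0"

```text
time: 7.1
tool_pos: [0.4676, -0.0124, 0.0585]
ee_rot: [3.141, -0.0, 0.16]
wrist_force: [0.1, -0.9, -3.0]
width: 0.0539
```

Request:
arm_command --pt "0 0.6 0 0 0 0 0" --pt "0 0.6 0 0 0 0 0" --pt "0 0.6 0 0 0 0 0" --pt "0 0.6 0 0 0 0 0" --pt "0 0.6 0 0 0 0 0" --pt "0 0.6 0 0 0 0 0" --pt "0 0.6 0 0 0 0 0" --pt "0 0 0 0 0 0 0"

```text
time: 7.9
tool_pos: [0.5091, -0.0057, 0.0585]
ee_rot: [3.141, -0.0, 0.16]
wrist_force: [0.3, -0.6, -2.8]
width: 0.0544
```

Request:
arm_command --pt "0 0.8 0 0 0 0 0" --pt "0 0.8 0 0 0 0 0" --pt "0 0.8 0 0 0 0 0" --pt "0 0.8 0 0 0 0 0" --pt "0 0.8 0 0 0 0 0" --pt "0 0.8 0 0 0 0 0" --pt "0 0.8 0 0 0 0 0" --pt "0 0.8 0 0 0 0 0" --pt "0 0.8 0 0 0 0 0" --pt "0 0.8 0 0 0 0 0" --pt "0 0.3 0 0 0 0 0" --pt "0 0 0 0 0 0 0"

```text
time: 9.1
tool_pos: [0.5907, 0.0076, 0.0584]
ee_rot: [-3.142, -0.0, 0.16]
wrist_force: [0.7, -0.3, -3.2]
width: 0.0541
```

Request:
arm_command --pt "0 0.3 0 0 0 0 0" --pt "0 0.3 0 0 0 0 0" --pt "0 0.3 0 0 0 0 0" --pt "0 0.1 0 0 0 0 0" --pt "0 0 0 0 0 0 0"

```text
time: 9.6
tool_pos: [0.6003, 0.0092, 0.0585]
ee_rot: [-3.141, -0.0, 0.16]
wrist_force: [-0.3, 1.2, -3.2]
width: 0.0538
```

Request:
arm_command --pt "0 0.15 0 0 0 0 0" --pt "0 0 0 0 0 0 0"

```text
time: 9.8
tool_pos: [0.6016, 0.0094, 0.0584]
ee_rot: [-3.142, 0.0, 0.16]
wrist_force: [0.3, 1.3, -2.2]
width: 0.0536
```

Request:
arm_command --pt "0 0.15 0 0 0 0 0" --pt "0 0 0 0 0 0 0"

```text
time: 10.0
tool_pos: [0.6025, 0.0095, 0.0584]
ee_rot: [-3.142, 0.002, 0.16]
wrist_force: [-3.5, 0.5, -0.8]
width: 0.0538
```

Request:
arm_command --pt "0 0.1 0 0 0 0 0" --pt "0 0 0 0 0 0 0"

```text
time: 10.2
tool_pos: [0.6027, 0.0095, 0.0584]
ee_rot: [-3.141, 0.004, 0.16]
wrist_force: [-5.6, -0.6, 1.5]
width: 0.0536
```

Request:
arm_command --pt "0 0 0 0.1 0 0 0" --pt "0 0 0 0.1 0 0 0" --pt "0 0 0 0 0 0 0"

```text
time: 10.5
tool_pos: [0.6027, 0.0095, 0.0568]
ee_rot: [-3.141, 0.003, 0.16]
wrist_force: [-5.2, 0.1, 2.0]
width: 0.0536
```

Request:
arm_command --pt "0.85 0 0 0 0 0 0" --pt "0.85 0 0 0 0 0 0" --pt "0.85 0 0 0 0 0 0" --pt "0.85 0 0 0 0 0 0" --pt "0.85 0 0 0 0 0 0"

```text
time: 11.0
tool_pos: [0.6044, 0.0096, 0.0566]
ee_rot: [3.141, -0.001, 0.16]
wrist_force: [-0.3, 0.0, -0.8]
width: 0.08
```

Request:
arm_command --pt "0.85 0 0 -1 0 0 0" --pt "0.85 0 0 -2 0 0 0" --pt "0.85 0 0 -3 0 0 0" --pt "0.85 0 0 -3 0 0 0" --pt "0.85 0 0 -3 0 0 0" --pt "0.85 0 0 -3 0 0 0" --pt "0.85 0 0 0 0 0 0"

```text
time: 11.7
tool_pos: [0.6067, 0.0095, 0.2134]
ee_rot: [3.139, -0.012, 0.16]
wrist_force: [-0.2, -0.1, 1.0]
width: 0.08
```

Request:
arm_command --pt "0.5 0 0 0 0 0 -0.13" --pt "0.5 0 0 0 0 0 -0.13" --pt "0.5 0 0 0 0 0 -0.13" --pt "0.5 0 0 0 0 0 -0.13" --pt "0.5 0 0 0 0 0 -0.13" --pt "0.5 0 0 0 0 0 -0.13" --pt "0.5 0 0 0 0 0 -0.13" --pt "0.5 0 0 0 0 0 -0.13" --pt "0.5 0 0 0 0 0 -0.13" --pt "0.5 0 0 0 0 0 -0.13" --pt "0.5 0 0 0 0 0 -0.13" --pt "0.5 0 0 0 0 0 -0.145" --pt "0.5 0 0 0 0 0 0"

```text
time: 13.0
tool_pos: [0.6036, 0.0097, 0.2054]
ee_rot: [-3.14, -0.0, 1.735]
wrist_force: [-0.6, 0.6, 0.2]
width: 0.047
```

Run:
```python
from h import *
from scipy.spatial.transform import Rotation as R
o=sensors.get_obs();print(o["tool_pos"],o["ee_rot"],o["joint_positions"])
M=R.from_euler("xyz",o["ee_rot"]).as_matrix()
print(M.T@(np.array([.5205,.335,o["tool_pos"][2]])-o["tool_pos"])*100)
print(back("top",(188,167),.1),back("top",(172,187),.09),back("top",(247,190),.09))
```

```text
[0.60362377 0.00971286 0.20537696] [-3.13995470e+00 -2.71519155e-04  1.73451793e+00] [-7.77285692e-02  2.08740239e-01  1.23359524e+00 -1.29102032e-04
  1.70091254e+00 -2.41467044e-01]
[ 3.34485674e+01 -2.89930804e+00  1.38308854e-02]
[0.67914788 0.31742877 0.1       ] [0.62709847 0.3632794  0.09      ] [0.61398267 0.15746885 0.09      ]
```

Request:
arm_command --pt "0.5 2.787 -0.242 0 0 0 0" --pt "0.5 2.787 -0.242 0 0 0 0" --pt "0.5 2.787 -0.242 0 0 0 0" --pt "0.5 2.787 -0.242 0 0 0 0" --pt "0.5 2.787 -0.242 0 0 0 0" --pt "0.5 2.787 -0.242 0 0 0 0" --pt "0.5 2.787 -0.242 0 0 0 0" --pt "0.5 2.787 -0.242 0 0 0 0" --pt "0.5 2.787 -0.242 0 0 0 0" --pt "0.5 2.787 -0.242 0 0 0 0" --pt "0.5 2.787 -0.242 0 0 0 0" --pt "0.5 2.787 -0.242 0 0 0 0" --pt "0.5 0 0 0 0 0 0" --pt "0.5 0 0 0 0 0 0"

```text
time: 14.4
tool_pos: [0.5205, 0.335, 0.2058]
ee_rot: [-3.141, 0.001, 1.734]
wrist_force: [-0.9, 0.1, 0.0]
width: 0.0471
```

Run:
```python
from h import *
t=eyes.snapshot("top");s=eyes.snapshot("scene");o=sensors.get_obs();print(o["tool_pos"],o["ee_rot"])
a=np.hstack([crop(t,265,165,80,100,5),crop(s,370,130,100,125,4)])
cv2.imwrite("pics/c4.png",a)
cv2.imwrite("pics/top2.png",t);cv2.imwrite("pics/scene2.png",s)
```

```text
[0.52102612 0.33399433 0.20612038] [-3.14120836e+00  8.46311998e-04  1.73267547e+00]
```

View pics/c4.png

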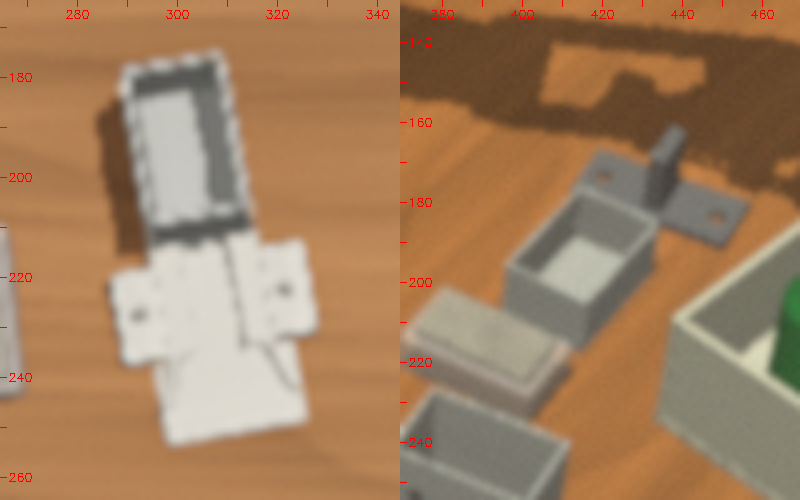

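The top crop shows the holder seated at the rail's closed end and in line with it, studs at (292.3,227.5) and (321.5,222.5). The scene crop shows the cover free with its fin clear, so I go down onto the fin.

Request:
arm_command --pt "0.5 0 0 3 0 0 0" --pt "0.5 0 0 3 0 0 0" --pt "0.5 0 0 3 0 0 0" --pt "0.5 0 0 3 0 0 0" --pt "0.5 0 0 2 0 0 0" --pt "0.5 0 0 2 0 0 0" --pt "0.5 0 0 1.5 0 0 0" --pt "0.5 0 0 1.2 0 0 0" --pt "0.5 0 0 0 0 0 0" --pt "0.5 0 0 0 0 0 0"

```text
time: 15.5
tool_pos: [0.5213, 0.3348, 0.0199]
ee_rot: [3.141, -0.0, 1.734]
wrist_force: [-0.6, 0.4, -0.4]
width: 0.0469
```

Request:
arm_command --pt "0 0 0 0 0 0 0" --pt "0 0 0 0 0 0 0" --pt "0 0 0 0 0 0 0" --pt "0 0 0 0 0 0 0" --pt "0 0 0 0 0 0 0" --pt "0 0 0 0 0 0 0" --pt "0 0 0 0 0 0 0"

```text
time: 16.2
tool_pos: [0.5208, 0.335, 0.0197]
ee_rot: [3.141, -0.0, 1.735]
wrist_force: [-0.7, -0.6, 1.5]
width: 0.0119
```

Request:
arm_command --pt "0 0 0 -1 0 0 0" --pt "0 0 0 -2 0 0 0" --pt "0 0 0 -3 0 0 0" --pt "0 0 0 -3 0 0 0" --pt "0 0 0 -3 0 0 0" --pt "0 0 0 -3 0 0 0" --pt "0 0 0 0 0 0 0.131" --pt "0 0 0 0 0 0 0.131" --pt "0 0 0 0 0 0 0.131" --pt "0 0 0 0 0 0 0.131" --pt "0 0 0 0 0 0 0.131" --pt "0 0 0 0 0 0 0.131" --pt "0 0 0 0 0 0 0.131" --pt "0 0 0 0 0 0 0.131" --pt "0 0 0 0 0 0 0.131" --pt "0 0 0 0 0 0 0.131" --pt "0 0 0 0 0 0 0.131" --pt "0 0 0 0 0 0 0.132" --pt "0 0 0 0 0 0 0"

```text
time: 18.1
tool_pos: [0.5208, 0.3348, 0.1697]
ee_rot: [3.141, -0.0, 0.162]
wrist_force: [0.4, 0.7, -0.8]
width: 0.0117
```

Run:
```python
from h import *
from scipy.spatial.transform import Rotation as R
o=sensors.get_obs();print(o["tool_pos"],o["ee_rot"],o["width"])
M=R.from_euler("xyz",o["ee_rot"]).as_matrix()
print(M.T@(np.array([.5254,-.0028,o["tool_pos"][2]])-o["tool_pos"])*100)
```

```text
[0.52084151 0.33479587 0.16969161] [ 3.14143216e+00 -1.41929228e-04  1.61934911e-01] 0.011682027921730873
[-4.99310923e+00  3.33914112e+01  4.65034702e-03]
```

Request:
arm_command --pt "0 -0.416 2.783 0 0 0 0" --pt "0 -0.416 2.783 0 0 0 0" --pt "0 -0.416 2.783 0 0 0 0" --pt "0 -0.416 2.783 0 0 0 0" --pt "0 -0.416 2.783 0 0 0 0" --pt "0 -0.416 2.783 0 0 0 0" --pt "0 -0.416 2.783 0 0 0 0" --pt "0 -0.416 2.783 0 0 0 0" --pt "0 -0.416 2.783 0 0 0 0" --pt "0 -0.416 2.783 0 0 0 0" --pt "0 -0.416 2.783 0 0 0 0" --pt "0 -0.416 2.783 0 0 0 0" --pt "0 0 0 0 0 0 0"

```text
time: 19.4
tool_pos: [0.5253, -0.0057, 0.1697]
ee_rot: [3.14, 0.0, 0.16]
wrist_force: [0.6, 0.5, -1.3]
width: 0.0116
```

Request:
arm_command --pt "0 0 0 2 0 0 0" --pt "0 0 0 2 0 0 0" --pt "0 0 0 2 0 0 0" --pt "0 0 0 2 0 0 0" --pt "0 0 0 1.5 0 0 0" --pt "0 0 0 0.8 0 0 0" --pt "0 0 0 0 0 0 0" --pt "0 0 0 0 0 0 0"

```text
time: 20.2
tool_pos: [0.5258, -0.0024, 0.0672]
ee_rot: [3.141, -0.001, 0.163]
wrist_force: [0.9, 0.2, -0.9]
width: 0.012
```

Run:
```python
from h import *
t=eyes.snapshot("top");s=eyes.snapshot("scene");o=sensors.get_obs();print(o["tool_pos"],o["ee_rot"])
a=np.hstack([crop(s,320,205,80,70,7),crop(t,265,165,80,98,5)[:,:240]])[:,:800] if 0 else crop(s,318,205,80,70,9)
cv2.imwrite("pics/c5.png",a)
cv2.imwrite("pics/top3.png",t);cv2.imwrite("pics/scene3.png",s)
```

```text
[ 0.5262587  -0.00263995  0.0677793 ] [ 3.14095279e+00 -2.33499986e-03  1.62405167e-01]
```

View pics/c5.png

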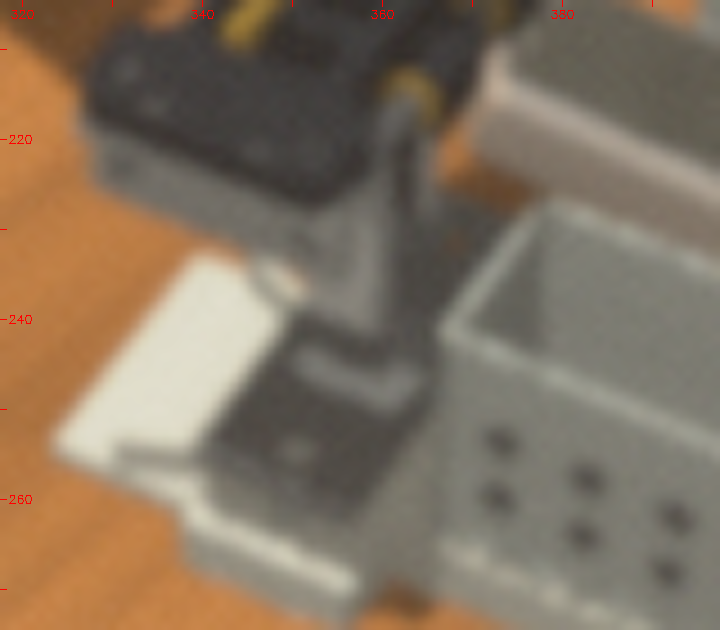

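Scene crop: the cover is held level above the studs and its near hole is at about (350.5,254.5). I'll compare that with the stud seen earlier at (349.6,258.8), from the same camera.

Run:
```python
from h import *
c,s=np.cos(.16),np.sin(.16);Q=np.array([[c,s,0],[-s,c,0],[0,0,1]])
h=back("scene",(350.5,254.5),.054)
for v in (258.3,258.8,259.3):print("stud-hole in rail axes mm",(Q@(back("scene",(349.6,v),.036)-h)*1e3).round(1))
# prediction: hole from TCP, stud from fit
o=sensors.get_obs()["tool_pos"];print(proj("scene",rail(o[0],o[1],.162,[[0,-.041,.054]])), proj("scene",rail(.553,.0017,.16,[[-.028,-.041,.036],[-.028,.041,.036],[-.028,-.041,.02]])))
```

```text
stud-hole in rail axes mm [ -3.4   2.4 -18. ]
stud-hole in rail axes mm [ -2.7   1.1 -18. ]
stud-hole in rail axes mm [ -2.   -0.2 -18. ]
[[350.24141568 252.43947101]] [[349.7724875  257.33600692]
 [366.7245494  234.40055073]
 [349.68950183 261.76065475]]
```

Request:
arm_command --pt "0 -0.1 0 0.5 0 0 0" --pt "0 0 0 0.4 0 0 0" --pt "0 0 0 0 0 0 0" --pt "0 0 0 0 0 0 0"

```text
time: 20.7
tool_pos: [0.5242, -0.0029, 0.0572]
ee_rot: [-3.142, 0.0, 0.162]
wrist_force: [-0.1, 0.4, -0.6]
width: 0.0118
```

Request:
arm_command --pt "0 0 0 0.2 0 0 0" --pt "0 0 0 0.15 0 0 0" --pt "0 0 0 0 0 0 0"

```text
time: 21.0
tool_pos: [0.5242, -0.0029, 0.0537]
ee_rot: [-3.142, 0.001, 0.162]
wrist_force: [-1.1, -0.1, -1.3]
width: 0.0117
```

Request:
arm_command --pt "0 0 0 0.15 0 0 0" --pt "0 0 0 0.1 0 0 0" --pt "0 0 0 0 0 0 0"

```text
time: 21.3
tool_pos: [0.5242, -0.0029, 0.0512]
ee_rot: [3.142, 0.0, 0.162]
wrist_force: [0.9, -0.6, -0.5]
width: 0.012
```

Request:
arm_command --pt "0 0 0 0.15 0 0 0" --pt "0 0 0 0.15 0 0 0" --pt "0 0 0 0 0 0 0"

```text
time: 21.6
tool_pos: [0.5241, -0.0029, 0.0481]
ee_rot: [-3.141, 0.001, 0.162]
wrist_force: [-1.1, 0.4, -1.6]
width: 0.0116
```

Request:
arm_command --pt "0 0 0 0.15 0 0 0" --pt "0 0 0 0.15 0 0 0" --pt "0 0 0 0 0 0 0"

```text
time: 21.9
tool_pos: [0.5242, -0.0028, 0.0451]
ee_rot: [-3.141, 0.0, 0.162]
wrist_force: [-0.5, 0.2, -0.8]
width: 0.0118
```

Request:
arm_command --pt "0 0 0 0.15 0 0 0" --pt "0 0 0 0.15 0 0 0" --pt "0 0 0 0 0 0 0"

```text
time: 22.2
tool_pos: [0.5242, -0.0028, 0.0422]
ee_rot: [-3.141, 0.0, 0.162]
wrist_force: [-0.4, 1.0, -1.5]
width: 0.012
```

Nothing resists it, and the underside is now at about z 22 mm. I go down the last bit until it touches.

Request:
arm_command --pt "0 0 0 0.15 0 0 0" --pt "0 0 0 0.1 0 0 0" --pt "0 0 0 0 0 0 0"

```text
time: 22.5
tool_pos: [0.5242, -0.0028, 0.0397]
ee_rot: [-3.141, 0.0, 0.162]
wrist_force: [-0.5, 0.5, -0.6]
width: 0.0119
```

Request:
arm_command --pt "0 0 0 0.1 0 0 0" --pt "0 0 0 0 0 0 0"

```text
time: 22.7
tool_pos: [0.5242, -0.0027, 0.0397]
ee_rot: [-3.141, 0.0, 0.162]
wrist_force: [-4.0, 1.2, 3.9]
width: 0.0115
```

Request:
arm_command --pt "0.4 0 0 0 0 0 0" --pt "0.4 0 0 0 0 0 0" --pt "0.4 0 0 0 0 0 0" --pt "0.4 0 0 0 0 0 0" --pt "0.4 0 0 -1 0 0 0" --pt "0.4 0 0 -2 0 0 0" --pt "0.4 0 0 -3 0 0 0" --pt "0.4 0 0 -3 0 0 0" --pt "0.4 0 0 -3 0 0 0" --pt "0.4 0 0 -3 0 0 0" --pt "0.4 0 0 -3 0 0 0" --pt "0.4 0 0 0 0 0 0"

```text
time: 23.9
tool_pos: [0.5269, -0.0032, 0.2253]
ee_rot: [3.138, -0.011, 0.162]
wrist_force: [0.1, -0.4, -0.0]
width: 0.0376
```

Request:
arm_command --pt "0.4 -1 3 0 0 0 0" --pt "0.4 -1 3 0 0 0 0" --pt "0.4 -1 3 0 0 0 0" --pt "0.4 -1 3 0 0 0 0" --pt "0.4 -1 3 0 0 0 0" --pt "0.4 -1 3 0 0 0 0" --pt "0.4 -1 3 0 0 0 0" --pt "0.4 -1 3 0 0 0 0" --pt "0.4 0 0 0 0 0 0" --pt "0.4 0 0 0 0 0 0"

```text
time: 24.9
tool_pos: [0.4836, -0.2526, 0.2179]
ee_rot: [-3.14, 0.001, 0.16]
wrist_force: [-0.1, -0.7, -1.1]
width: 0.0376
```

Run:
```python
from h import *
t=eyes.snapshot("top");s=eyes.snapshot("scene");o=sensors.get_obs();print(o["time"],o["tool_pos"],o["wrist_force"])
a=np.hstack([crop(t,265,165,80,98,5),crop(s,318,190,98,122,4)[:, :392]][:2]) if 0 else np.hstack([crop(t,265,165,80,98,5)[:488],crop(s,318,190,98,122,4)[:488]])if 0 else None
A=crop(t,265,165,80,98,5);B=crop(s,318,190,98,122,4);n=min(len(A),len(B));cv2.imwrite("pics/c6.png",np.hstack([A[:n],B[:n]]))
```

```text
25.0 [ 0.48407689 -0.25160493  0.21853376] [-0.67532787 -0.02981967  0.53524801]
```

View pics/c6.png

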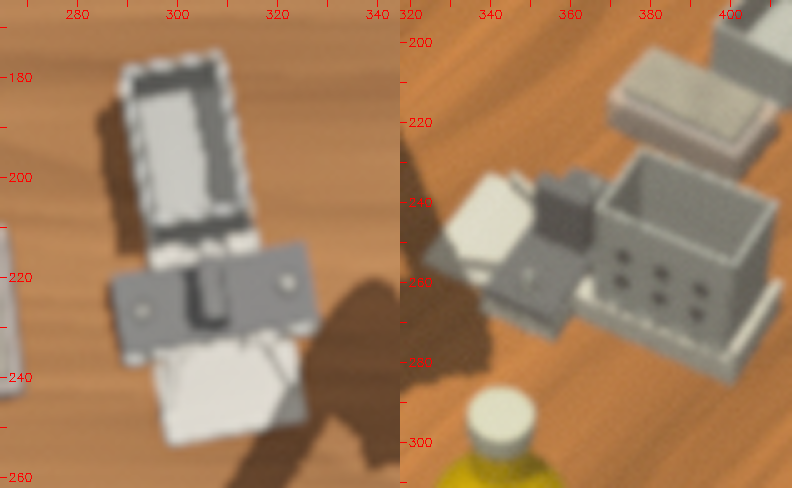

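Both views show the cover flat on the wings with a stud showing in each hole, at top-view (293,227) and (322,221). The holder is still at the end stop and the arm is clear, so I hand in.

```bash
python3 -c "
from bench import job
print(job.close_job())"
```

```text
the job is handed in; nothing more can be done
None
```

The steel holder is fully home against the end stop, the cover lies flat over both studs, and the job is handed in at about 25 s of robot time. No verdict is reported.

- **Holder:** I gripped it across its 54 mm and brought the foot in at the open end, where it slid without side load. It met the end stop at rail x of about 50 mm with a push of about 5 N, then went down onto the channel floor. The last pictures show it still there and in line.
- **Cover:** It went down over the studs with no measurable resistance. It touched at TCP height 39.7 mm, the height expected for flush on the wings. The last pictures show a stud in each hole.
- **Checks that disagreed:** The two cameras differed by up to about 5 mm sideways, so I used their mean, which agreed with the gripper and contact readings. The closest-range check was also off by 1–3 mm along the rail, so I moved the cover 1 mm before lowering it.
- **Bystanders:** The highest wrist force I saw was about 6 N. I noticed no contact with anything else. The pumice case and soap box look in place, but I did not re-measure the other bystanders.

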